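# Function-test the emergency stop of a pallet loading station

### The arm

A 6-joint arm with a two-finger parallel gripper is mounted at the origin on the work surface. World frame = base frame: x ahead of the robot, y to its left, z up, the work surface at z = 0. Lengths are in m, angles in rad, forces in N, time in s.
With the tool pointing down it reaches from about 0.325 to 0.9 m from the base axis. Payload 6.1 kg.
Tool frame: the origin (TCP) lies midway between the tips of the shut fingers; the grasp point (between the pads) lies 19 mm behind it; x points along the fingers, y is the direction in which the jaws open and shut, and the axes are right-handed (so a half turn about x gives the same grasp; the last joint's range is limited). The gripper opens to 85 mm and grips with 20 to 120 N. Pads are 22 mm wide; open, the fingers measure 114 mm over their backs; the gripper's body (76 mm by 85 mm) begins 54 mm behind the grasp point. The pads swing forward as they close: fully open they stand 13 mm farther back than shut.
Start: joints at [1.142, 0.22, 1.526, -0, 1.395, -0.126], TCP at [0.186, 0.597, 0.231] pointing down, gripper open.
Joint ranges: [-2.98, 2.98], [-0.91, 2.08], [0.09, 2.57], [-1.24, 4.39], [0.2, 2.65], [-2.68, 2.68]. Speed limits (rad/s): [2.57, 2.57, 3.01, 3.14, 3.14, 3.14].

### API

Orientations are given as [roll, pitch, yaw] about the fixed x, y, z axes, in that order (R = Rz(yaw) Ry(pitch) Rx(roll)).
In Python, from plant import movep, move_l, set_joints, gripper_to, hold, inverse_kinematics, observe, get_image, get_calibration, Unreachable, job_done gives the robot as it stands. Calls block until the motion is done:
- movep(position, orientation): joint-space move of the TCP to a pose.
- move_l(position, feed=0.15, rotation=None, max_force=None): straight line of the TCP; rotation=None keeps the orientation; feed is the mean speed in m/s. With max_force (N) it stops when the force on the tool has changed by that much, and returns True; else False.
- set_joints(angles): joint-space move.
- gripper_to(opening, f_grip=None): finger opening in m; f_grip is the grip in N (None keeps the last); returns when the fingers have stopped.
- hold(seconds).
- inverse_kinematics(position, orientation): joint angles nearest the present ones, or None.
- observe(): the state.
- get_image(name): name is "scene" or "top" or "wrist"; returns (picture, depth): 400x640x3 uint8, red, green, blue; 400x640 float32, m along the optical axis (not along the pixel's ray), 0 where there is no reading.
- get_calibration(name): a dict with "intrinsics" (3x3 intrinsics, pixels), "dist_coeffs" ([k1, k2, p1, p2, k3] as OpenCV has them; the pictures are not rectified), "world_from_camera" (4x4, takes a point from camera to world coordinates). Camera axes: x right, y down, z forward; pixel columns grow to the right and rows downward; lengths in m; the calibration is good to about 2 mm. A picture is of the moment at which its call begins: read the wrist's pose just before it. get_calibration takes no time and is no camera call; for the wrist camera it gives the pose at the moment of the call.
A pose or a line that the arm cannot do raises Unreachable and nothing moves.
- job_done(): hands the job in, once; it reports no verdict.
The state is a dict: "time_s": time; "q": joint angles; "joint_velocities": joint speeds; "joint_torque": joint torques, N m; "eef_pos": TCP position; "tcp_rot": TCP orientation; "ft_force": force on the tool from outside, world axes, zero at the start; "torque": the same for the moment, N m; "opening": finger opening in m.
Only numpy, scipy, OpenCV 4.12 (cv2) and the standard library are available. Lean on these libraries where they do the work, as an engineer would, in place of code of your own. Each camera call takes 0.05 s, during which the arm holds its last target.

### The job

Test the emergency stop: press the red winged mushroom button on the yellow box all the way in until it latches and let go of it, then push its wings round clockwise until the latch releases and the button springs back out. Then press the white reset button fully in and let it come back out. Do not press the green start button, and leave the loose parts and tools where they are: nothing needs gripping or lifting.

Things in the scene. Friction and masses are not known exactly. Their poses are not given: they have to be found in the camera images.
- estop_box: yellow emergency stop box fixed to the table, 120 x 120 mm and 60 mm tall; origin at the centre of its underside, z up. The red mushroom stands on the vertical axis through its origin
- estop_crown (a point): top centre of the red mushroom head, on its vertical turning axis; moves down with the head. The head is a dome 52 mm across and 26 mm tall; its flat crown is 16 mm across, 108 mm above the table when out. Two red wings stick out from it on opposite sides
- estop_paddle_a (a point): on wing A: point on the middle line of its top face, 42 mm from the turning axis (turns and sinks with the head). Each wing is an upright radial plate 9 mm thick and 18 mm tall that reaches to 50 mm from the axis; from the table its top is at 102 mm and its underside at 84 mm when the head is out, and 6 mm lower when latched. Below the wings, outside the 44 mm wide neck, the box top at 60 mm is the nearest solid
- estop_paddle_b (a point): the same point on wing B, opposite wing A
- estop_press (a joint): how far the head is pressed in, m: 0 out, 0.010 fully in; a spring pushes it out (about 3 N at first, 6 N fully in). Pressed beyond 0.006 it latches: the head snaps round anticlockwise by itself as the pressing eases, and stays in at about 0.006
- estop_twist (a joint): turn of the head about the vertical, rad, growing clockwise seen from above: between -0.1 and 0 when out, -0.6 when latched. A spring turns it anticlockwise (about 0.1 N m, so some 3 N at a wing). Turned clockwise from -0.6 to about 0, up to 0.1, the head springs out and the twist then rests between -0.1 and 0; end stops at -0.6 and 0.35
- reset_box: grey box, 80 x 80 x 50 mm, fixed to the table, with the white reset button on top; origin at the centre of its underside
- reset_button_top (a point): centre of the top face of the white reset button, 32 mm across; moves with it
- reset_button (a joint): how far the reset button is pressed, m: 0 out, 0.006 fully in (about 5 N); springs back by itself
- start_box: grey box like the reset box, fixed, with the green start button on top; may stand on either side; origin at the centre of its underside
- start_button (a joint): how far the green start button is pressed, m: 0 out, 0.006 fully in
- clevis: machined aluminium clevis, loose, 50 x 70 x 75 mm, two ears on a base; origin under its centre
- step_block: dark steel step block, loose, 60 x 30 x 45 mm; origin under its centre
- collet: steel collet, loose, 33 mm across, 46 mm tall, standing; origin under its centre
- wrench: steel wrench lying loose on the table; origin under its middle
- brush: chip brush lying loose on the table; origin under its middle
- oil_can: white bottle with a red cap, loose, 56 mm across, 130 mm tall, standing; origin under its centre
Mind the look-alikes: they are no part of the job. Leave any blue or turquoise look-alike of the start_box alone.

How it is judged:
On the way, in this order (a step that is already met when the one before it is completed fails the run):
1. the emergency stop is latched in (press over 4 mm, turned anticlockwise beyond -0.4 rad) with nothing touching it (value of joint estop_press above 0.004 m and value of joint estop_twist below -0.4 rad and contact force between estop_box and the arm below 0.3 N and contact force between estop_box and the fingers below 0.3 N), for 0.2 s.
2. the emergency stop has been twisted free and is out again (value of joint estop_press below 0.0015 m and value of joint estop_twist above -0.2 rad), for 0.1 s.
3. the reset button is pressed in (over 4.5 mm) (value of joint reset_button above 0.0045 m), for 0.03 s.
At the end, for the whole second after the job is handed in: the emergency stop is out (press under 1.5 mm, twist between -0.2 and 0.15 rad) and the reset and start buttons are out (under 1 mm) (all of step 2 and value of joint estop_twist below 0.15 rad and value of joint each of reset_button, start_button below 0.001 m); the robot touches nothing.
It fails at once if the green start button is pressed (over 2 mm) (value of joint start_button above 0.002 m).
It fails at once if reset is pressed while the emergency stop is in (value of joint each of reset_button, estop_press above 0.003 m).
It fails at once if a loose part or tool is moved more than 20 mm or lifted (distance of any of clevis, step_block, collet, wrench, brush, oil_can from where it was at the start of the episode above 0.02 m).
It also fails if it takes over 64 s, if anything falls off the work surface, if the arm or the gripper's body presses on something with over 40 N, if the wrist force passes 120 N, or if a joint passes its speed limit or range.

## Working session

There is one attempt and no reset: what is moved stays moved. The work goes in short steps, each a Python script; the robot and the scene stay as the last script left them, time stands still between calls to the robot, and variables do not carry over. Pictures are saved under pics/ and viewed, and the job is handed in when it is done.

```bash
ls; mkdir -p pics; python3 - <<'E'
from plant import *
import cv2,numpy as np
for n in ["scene","top"]:
    p,d=get_image(n); cv2.imwrite(f"pics/{n}0.png",p[:,:,::-1]); np.savez(f"{n}0.npz",p=p,d=d)
    c=get_calibration(n); print(n,c)
s=observe();print(s)
E
```

```text
pics
scene {'intrinsics': array([[461.57341162,   0.        , 324.47166224],
       [  0.        , 461.57341162, 210.89274328],
       [  0.        ,   0.        ,   1.        ]]), 'dist_coeffs': array([-0.03444992,  0.        ,  0.        ,  0.        ,  0.        ]), 'world_from_camera': array([[-0.59221566,  0.43411909, -0.67883814,  1.27536131],
       [ 0.80577322,  0.32238481, -0.49678723,  0.59600288],
       [ 0.00318228, -0.84119477, -0.54072287,  0.69581611],
       [ 0.        ,  0.        ,  0.        ,  1.        ]])}
top {'intrinsics': array([[375.57047526,   0.        , 319.46859166],
       [  0.        , 375.57047526, 200.34652541],
       [  0.        ,   0.        ,   1.        ]]), 'dist_coeffs': array([-0.02403233,  0.        ,  0.        ,  0.        ,  0.        ]), 'world_from_camera': array([[-0.0120643 , -0.99195528,  0.12601264,  0.42517229],
       [-0.99956932,  0.00859236, -0.02805966,  0.03758746],
       [ 0.02675118, -0.12629688, -0.99163172,  0.97322243],
       [ 0.        ,  0.        ,  0.        ,  1.        ]])}
{'time_s': 0.1, 'q': array([ 1.14187450e+00,  2.21175264e-01,  1.52750372e+00, -3.71375591e-05,
        1.39472846e+00, -1.26069242e-01]), 'joint_velocities': array([-0.0005811 , -0.00358436, -0.00142004, -0.00022276,  0.00140515,
        0.0004755 ]), 'joint_torque': array([ 1.55769299e-03, -4.98247433e+01, -3.90541148e+01, -3.64176947e-05,
        5.80450069e-03,  1.87817506e-05]), 'eef_pos': array([0.1861649 , 0.59604358, 0.23028759]), 'tcp_rot': array([-1.67672738,  1.56898117, -1.97957343]), 'ft_force': array([-0.28636096,  0.38609381, -0.13135654]), 'torque': array([-0.02482989, -0.04032494,  0.01141144]), 'opening': 0.08515317860674343}
```

View pics/scene0.png

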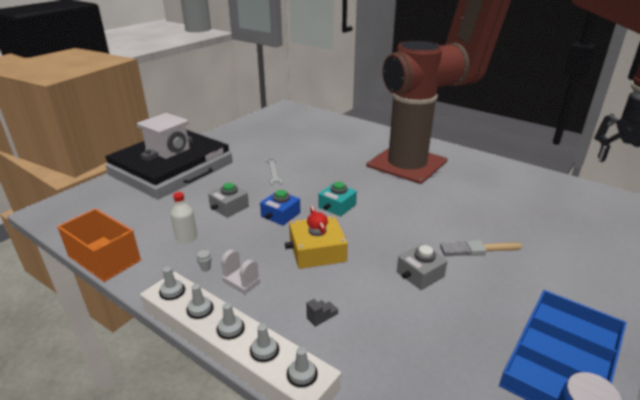

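View pics/top0.png

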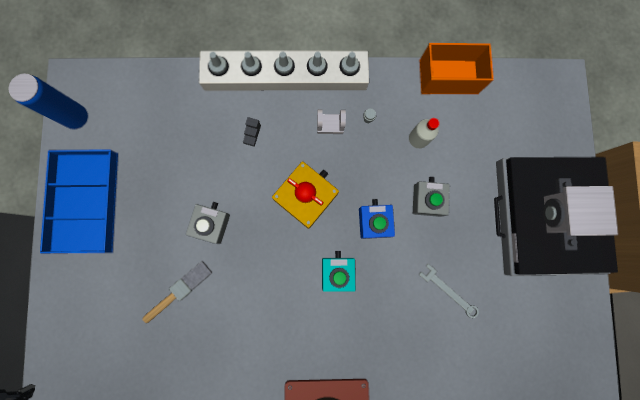

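The top view shows the mushroom at about (305,192), with its wings running from (289,181) to (322,204). The white reset button is at (204,226), and the teal and blue look-alikes are at (339,275) and (378,221). Next I'll measure these.

```bash
cat > h.py <<'E'
import numpy as np,cv2
from plant import *
def cast(n,px,z,c=None):
    c=c or get_calibration(n); px=np.atleast_2d(np.array(px,float))
    u=cv2.undistortPoints(px.reshape(-1,1,2),c["intrinsics"],c["dist_coeffs"]).reshape(-1,2)
    T=c["world_from_camera"]; r=np.c_[u,np.ones(len(u))]@T[:3,:3].T
    return T[:3,3]+r*((z-T[2,3])/r[:,2])[:,None]
def cloud(n,d,mask,c=None):
    c=c or get_calibration(n); v,u=np.nonzero(mask&(d>0)); 
    k=cv2.undistortPoints(np.c_[u,v].astype(float).reshape(-1,1,2),c["intrinsics"],c["dist_coeffs"]).reshape(-1,2)
    T=c["world_from_camera"]; z=d[v,u]; return (np.c_[k*z[:,None],z])@T[:3,:3].T+T[:3,3]
def red(p):
    h=cv2.cvtColor(p,cv2.COLOR_RGB2HSV); return ((h[...,0]<8)|(h[...,0]>172))&(h[...,1]>140)&(h[...,2]>60)
def show(name,p,box=None,f=1):
    if box: p=p[box[1]:box[3],box[0]:box[2]]
    cv2.imwrite(f"pics/{name}.png",cv2.resize(p[:,:,::-1],None,fx=f,fy=f,interpolation=cv2.INTER_CUBIC))
E
python3 - <<'E'
from h import *
np.set_printoptions(precision=4,suppress=True)
for n,box in [("top",(270,150,345,235)),("scene",(280,195,360,275))]:
    z=np.load(n+"0.npz");p,d=z["p"],z["d"]; m=red(p); b=np.zeros_like(m); b[box[1]:box[3],box[0]:box[2]]=1; m&=b
    P=cloud(n,d,m); print(n,len(P),P.min(0),P.max(0)); 
    hi=P[P[:,2]>.104]; print("crown",hi.mean(0),len(hi))
    h=cv2.cvtColor(p,cv2.COLOR_RGB2HSV); 
    y=(h[...,0]>18)&(h[...,0]<32)&(h[...,1]>150)&(b>0); Y=cloud(n,d,y); Y=Y[abs(Y[:,2]-.06)<.006]; print("yellow",len(Y),Y.mean(0),cv2.minAreaRect((Y[:,:2]*1000).astype(np.float32)))
    show(n+"_es",p,box,8)
    box=(185,205,230,245) if n=="top" else (395,235,450,290)
    b=np.zeros_like(m); b[box[1]:box[3],box[0]:box[2]]=1
    w=(h[...,1]<40)&(h[...,2]>190)&b; W=cloud(n,d,w); print("white",len(W),np.median(W,0),W.min(0),W.max(0))
    if n=="top":
        v,u=np.nonzero(w); print(u.mean(),v.mean(),cast(n,[u.mean(),v.mean()],.06))
    show(n+"_rs",p,box,8)
E
```

```text
top 374 [0.527  0.007  0.0903] [0.5893 0.0864 0.1123]
crown [0.5581 0.0465 0.1068] 197
yellow 1825 [0.5553 0.0468 0.0603] ((557.9221801757812, 46.69911193847656), (119.62565612792969, 119.83477020263672), 49.71576690673828)
white 115 [0.4828 0.293  0.0721] [0.4685 0.2786 0.0683] [0.495  0.308  0.0769]
202.0608695652174 225.2608695652174 [[0.483  0.2964 0.06  ]]
scene 269 [0.5384 0.0163 0.0815] [0.5917 0.0896 0.1084]
crown [0.5603 0.0513 0.1059] 72
yellow 1022 [0.5726 0.0586 0.0587] ((562.5107421875, 51.67589569091797), (114.92485809326172, 115.5508041381836), 49.71284484863281)
white 77 [0.4857 0.2941 0.0708] [0.4706 0.273  0.0496] [0.5193 0.3086 0.0734]
```

```bash
python3 - <<'E'
from h import *
np.set_printoptions(precision=4,suppress=True)
z=np.load("top0.npz");p,d=z["p"],z["d"]; m=red(p); b=np.zeros_like(m); b[150:235,270:345]=1; m&=b
P=cloud("top",d,m); c=np.array([.558,.0467])
r=P[:,:2]-c; k=np.linalg.norm(r,axis=1); w=k>30e-3; w2=(k>.03)
a=np.arctan2(r[w,1],r[w,0]); print(np.degrees(.5*np.angle(np.exp(2j*a).mean())), k.max())
for s in (r[w,1]>0,r[w,1]<0): print(r[w][s].mean(0), s.sum())
A=r[w][r[w,1]>0].mean(0); B=r[w][r[w,1]<0].mean(0); print("mid",(A+B)/2+c, np.degrees(np.arctan2(*(A-B)[::-1])))
for z in (.09,.13): 
  for yaw in np.radians(range(-180,180,30)):
    print(yaw, inverse_kinematics([.558,.0467,z],[0,np.pi/2,yaw]))
  
E
```

```text
53.49970136789483 0.048648196842180746
[0.0232 0.0331] 15
[-0.0247 -0.0319] 16
mid [0.5572 0.0473] 53.587505762394905
-3.141592653589793 [-0.0573  0.2119  1.8178 -0.      1.1119  1.5135]
-2.6179938779914944 [-0.0573  0.2119  1.8178 -0.      1.1119  0.9899]
-2.0943951023931953 [-0.0573  0.2119  1.8178 -0.      1.1119  0.4663]
-1.5707963267948966 [-0.0573  0.2119  1.8178 -0.      1.1119 -0.0573]
-1.0471975511965976 [-0.0573  0.2119  1.8178 -0.      1.1119 -0.5809]
-0.5235987755982988 [-0.0573  0.2119  1.8178 -0.      1.1119 -1.1045]
0.0 [-0.0573  0.2119  1.8178 -0.      1.1119 -1.6281]
0.5235987755982988 [-0.0573  0.2119  1.8178  0.      1.1119 -2.1517]
1.0471975511965976 [-0.0573  0.2119  1.8178  0.      1.1119 -2.6753]
1.5707963267948966 None
2.0943951023931953 [-0.0573  0.2119  1.8178  0.      1.1119  2.5607]
2.6179938779914944 [-0.0573  0.2119  1.8178  0.      1.1119  2.0371]
-3.141592653589793 [-0.0573  0.1612  1.793  -0.      1.1874  1.5135]
-2.6179938779914944 [-0.0573  0.1612  1.793  -0.      1.1874  0.9899]
-2.0943951023931953 [-0.0573  0.1612  1.793  -0.      1.1874  0.4663]
-1.5707963267948966 [-0.0573  0.1612  1.793  -0.      1.1874 -0.0573]
-1.0471975511965976 [-0.0573  0.1612  1.793  -0.      1.1874 -0.5809]
-0.5235987755982988 [-0.0573  0.1612  1.793  -0.      1.1874 -1.1045]
0.0 [-0.0573  0.1612  1.793  -0.      1.1874 -1.6281]
0.5235987755982988 [-0.0573  0.1612  1.793   0.      1.1874 -2.1517]
1.0471975511965976 [-0.0573  0.1612  1.793   0.      1.1874 -2.6753]
1.5707963267948966 None
2.0943951023931953 [-0.0573  0.1612  1.793   0.      1.1874  2.5607]
2.6179938779914944 [-0.0573  0.1612  1.793   0.      1.1874  2.0371]
```

View pics/top_es.png

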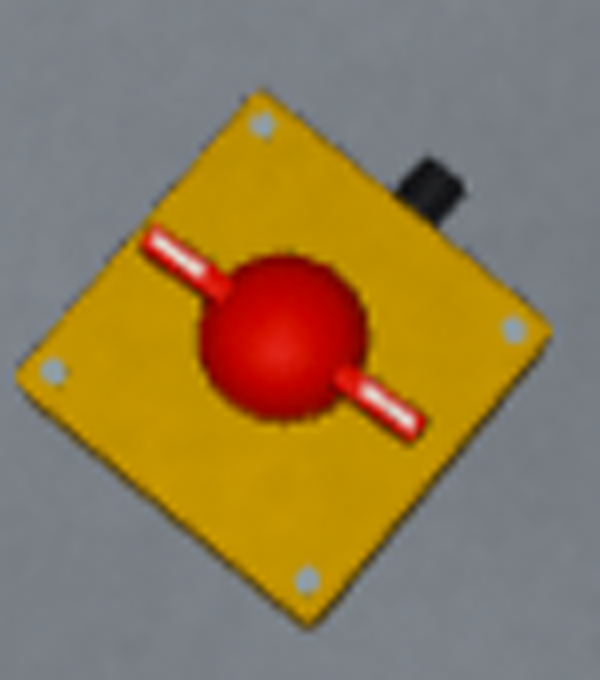

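View pics/scene_es.png

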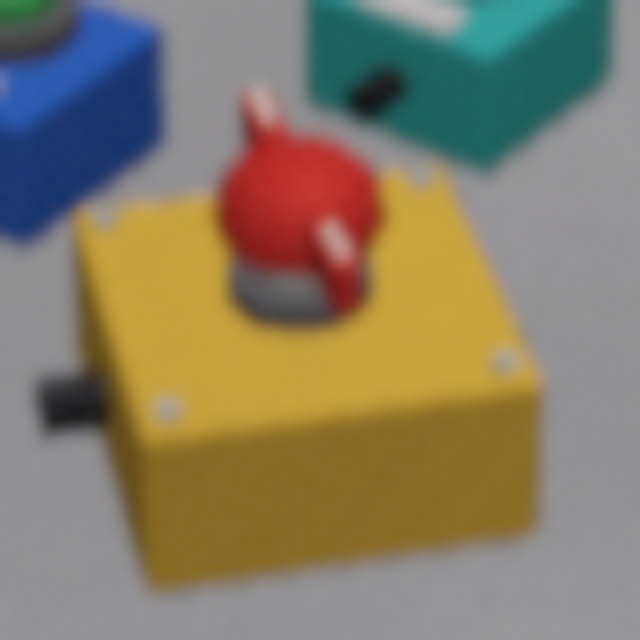

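The axis is at about (0.558, 0.047), and the wings lie at about 53.5° from world +x. Reset is at about (0.482, 0.2935, 0.072). I'll shut the gripper and press the crown.

```bash
cat >> h.py <<'E'
np.set_printoptions(precision=4,suppress=True)
C=np.array([.558,.0467]); 
def rot(deg): return [0,np.pi/2,np.radians(deg)]
E
python3 - <<'E'
from h import *
gripper_to(0.0,20)
movep([*C,.17],rot(-4)); hold(.3)
print(observe()["eef_pos"],observe()["opening"],observe()["ft_force"])
print(move_l([*C,.115],feed=.1))
print(move_l([*C,.0972],feed=.03,max_force=20)); s=observe(); print(s["eef_pos"],s["ft_force"])
hold(.2);s=observe(); print(s["eef_pos"],s["ft_force"])
move_l([*C,.17],feed=.08)
movep([.42,.17,.22],rot(-4)); hold(.3)
p,d=get_image("top"); np.savez("top1.npz",p=p,d=d); show("top1",p); show("top1_es",p,(270,150,345,235),8)
p,d=get_image("scene");show("scene1_es",p,(280,195,360,275),8)
m=red(p);print(observe()["time_s"])
E
```

```text
[0.558  0.0471 0.17  ] -4.282054859269688e-05 [ 0.0496 -0.2807  0.6776]
False
False
[0.559  0.0466 0.0982] [-0.6196 -0.622   5.5337]
[0.5589 0.0466 0.0982] [-0.3519  0.0698  5.5068]
7.4333
```

View pics/top1.png

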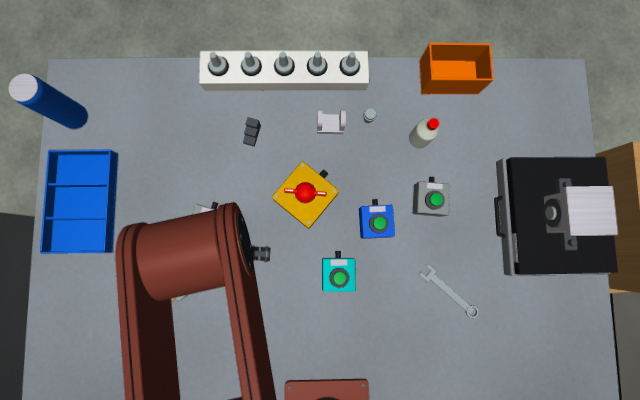

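View pics/scene1_es.png

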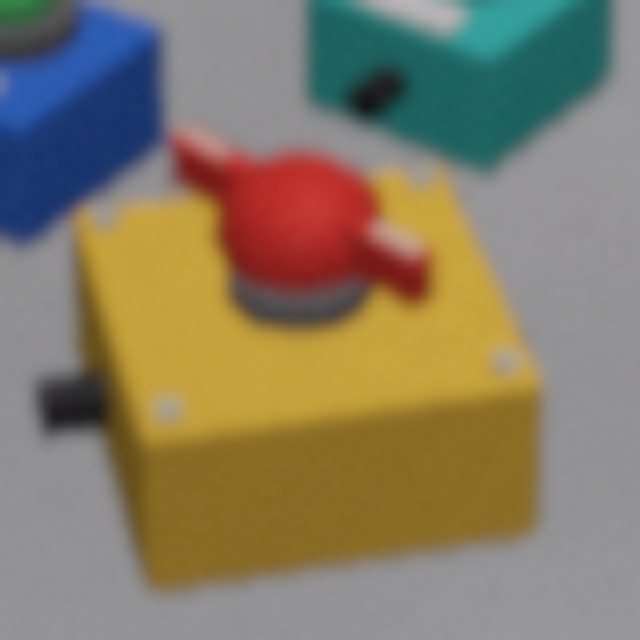

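The head is latched: it sits lower, and the wings now run from about (285,190) to (326,194). Next I push the left (+y) wing clockwise along an arc, using the sides of the shut fingers.

```bash
cat >> h.py <<'E'
def fp(th,off,z,r=.045):
    a=np.radians(th); return np.array([*(C+r*np.array([np.cos(a),np.sin(a)])+off*np.array([-np.sin(a),np.cos(a)])),z])
E
python3 - <<'E'
from h import *
z=np.load("top1.npz");p,d=z["p"],z["d"]; m=red(p); b=np.zeros_like(m); b[150:235,270:345]=1; m&=b
P=cloud("top",d,m); r=P[:,:2]-C; k=np.linalg.norm(r,axis=1); w=k>.03
A=r[w][r[w,1]>0].mean(0); B=r[w][r[w,1]<0].mean(0); th=np.degrees(np.arctan2(*(A-B)[::-1])); print("mid",(A+B)/2+C,th,P[w][:,2].max(),P[:,2].max())
movep(fp(th,.026,.17),rot(th-90)); 
print(move_l(fp(th,.026,.073),feed=.1,max_force=15)); hold(.2); f0=observe()["ft_force"]
print(move_l(fp(th,.0155,.073),feed=.03)); print(observe()["ft_force"]-f0)
for g in range(5,46,5):
    try: hit=move_l(fp(th-min(g,39),.0155,.073),feed=.03,rotation=rot(th-min(g,39)-90),max_force=25)
    except Unreachable as e: print(e);break
    s=observe(); print(g,hit,s["eef_pos"],s["ft_force"]-f0)
    if g>=39: break
p,d=get_image("scene");show("scene2_es",p,(280,195,360,275),8)
p,d=get_image("top");show("top2",p)
print(observe()["time_s"])
E
```

```text
mid [0.5564 0.0459] 85.56903647359357 0.09927537577162027 0.10530480414332222
False
False
[-0.7759 -0.1359 -0.3092]
5 False [0.5494 0.0936 0.0726] [-2.1659 -0.6266  0.8136]
10 False [0.5537 0.0942 0.0727] [-1.6526 -0.6094  1.4498]
15 False [0.5579 0.0944 0.0728] [-2.551   0.1606  1.0812]
20 False [0.5622 0.0942 0.0728] [-3.3167  0.4261  0.487 ]
25 False [0.5663 0.0936 0.0729] [-2.814   0.6022  0.3997]
30 False [0.5705 0.0927 0.073 ] [-3.1426  1.7108  1.6476]
35 False [0.5747 0.0915 0.0731] [-1.7142  2.2123  1.746 ]
40 False [0.5777 0.0902 0.0731] [-2.7325  3.6708  1.916 ]
12.2917
```

View pics/scene2_es.png

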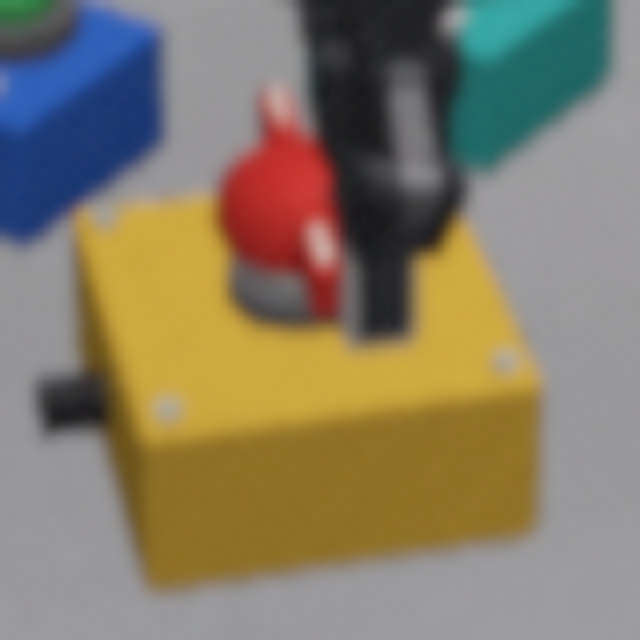

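The head appears to have sprung out: the dome top is back near its first row. I'll back off anticlockwise, retract, and check.

```bash
python3 - <<'E'
from h import *
th=85.57-39
move_l(fp(th,.030,.073),feed=.05); hold(.2)
move_l(fp(th,.034,.18),feed=.12)
movep([.42,.2,.22],rot(-90)); hold(.3)
p,d=get_image("top");show("top3_es",p,(270,150,345,235),8)
m=red(p); b=np.zeros_like(m); b[150:235,270:345]=1; m&=b
P=cloud("top",d,m); r=P[:,:2]-C; k=np.linalg.norm(r,axis=1); w=k>.03
A=r[w][r[w,1]>0].mean(0); B=r[w][r[w,1]<0].mean(0); print(np.degrees(np.arctan2(*(A-B)[::-1])),P[w][:,2].max(),P[:,2].max(), P[P[:,2]>.104].mean(0))
p,d=get_image("scene");show("scene3",p,(280,195,360,275),8);print(observe()["time_s"])
E
```

```text
53.58569855035754 0.1046178248010462 0.11234446681133403 [0.5574 0.0466 0.1071]
15.3583
```

View pics/scene3.png

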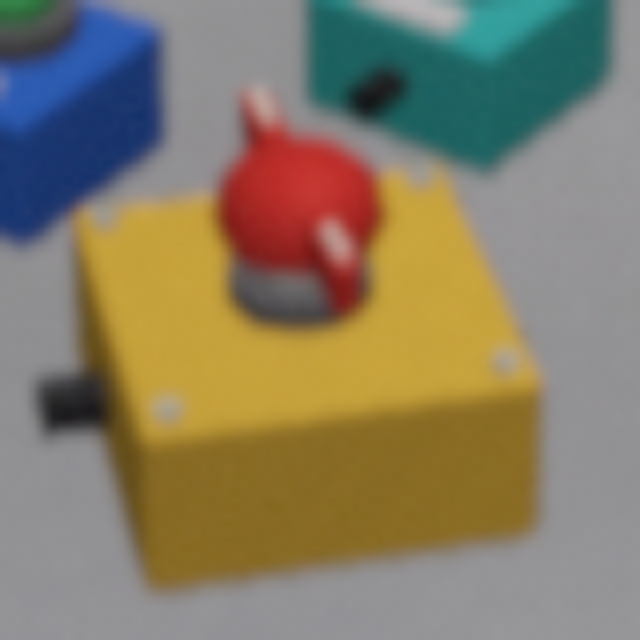

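View pics/top3_es.png

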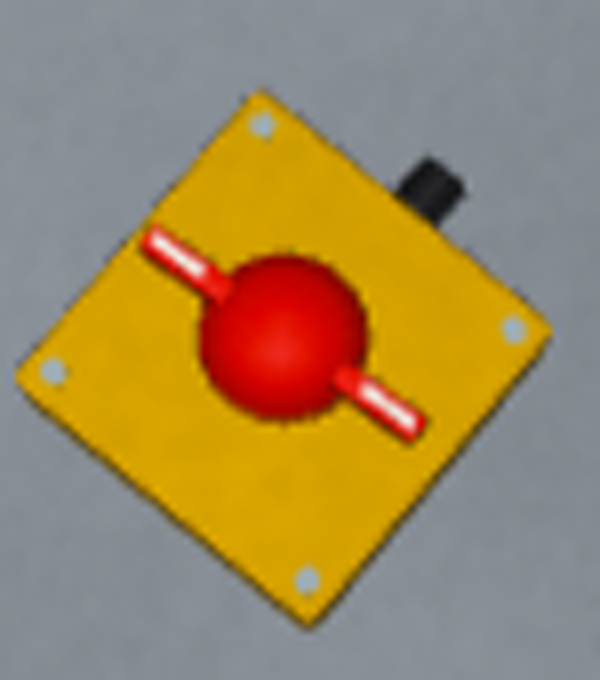

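The e-stop is back out, with the wings at 53.6° and heights as at the start. Now the reset button.

```bash
python3 - <<'E'
from h import *
R=np.array([.4825,.2932])
movep([*R,.13],rot(-70)); hold(.3); f0=observe()["ft_force"]
print(move_l([*R,.08],feed=.1,max_force=15),observe()["eef_pos"])
for z in (.074,.072,.070,.068,.066,.065):
    h=move_l([*R,z],feed=.02,max_force=20); s=observe(); print(z,h,s["eef_pos"],s["ft_force"]-f0)
    if h: break
hold(.15); s=observe(); print(s["eef_pos"],s["ft_force"]-f0)
p,d=get_image("scene");show("scene4_rs",p,(385,225,460,290),8);print(s["time_s"])
E
```

```text
False [0.4827 0.2932 0.0801]
0.074 False [0.4825 0.2932 0.074 ] [-0.1045  0.4276 -0.7975]
0.072 False [0.4827 0.2933 0.0721] [-0.4776  0.5992 -0.5351]
0.07 False [0.4828 0.2933 0.0702] [-0.2886  1.4692  1.7704]
0.068 False [0.4828 0.2933 0.0682] [-0.0195  0.3686  4.1496]
0.066 False [0.4828 0.2933 0.0662] [-0.5413  0.788   4.9864]
0.065 False [0.4829 0.2934 0.066 ] [-2.9247 -0.7791 10.2203]
[0.4829 0.2934 0.066 ] [-1.9087 -0.0024  9.13  ]
18.7917
```

View pics/scene4_rs.png

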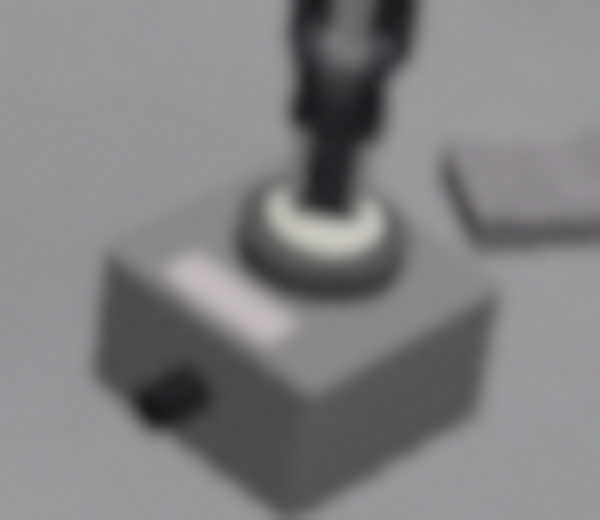

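View pics/scene_rs.png

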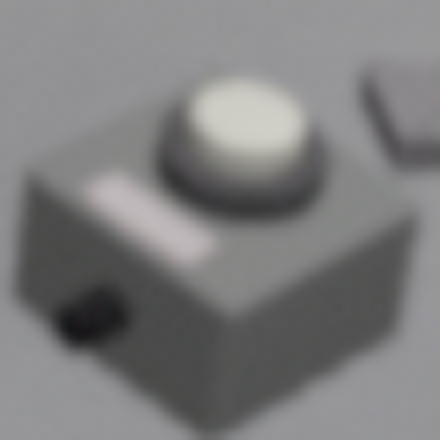

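The reset button is fully in: its white top is sunk almost level with the collar at (325,220) in the crop, and the force jumped at the stop (z = 66 mm). I'll retract, check, and hand in.

```bash
python3 - <<'E'
from h import *
move_l([.4825,.2932,.17],feed=.1)
movep([.25,.5,.25],rot(-45)); hold(.5)
p,d=get_image("top");show("top5",p)
h=cv2.cvtColor(p,cv2.COLOR_RGB2HSV);b=np.zeros(d.shape,bool);b[205:245,185:230]=1
W=cloud("top",d,(h[...,1]<40)&(h[...,2]>190)&b);print(len(W),np.median(W,0))
m=red(p); b=np.zeros_like(m); b[150:235,270:345]=1
P=cloud("top",d,m&b);print(P[P[:,2]>.104].mean(0),observe()["ft_force"],observe()["time_s"])
p,d=get_image("scene");show("scene5",p)
E
```

```text
115 [0.4827 0.2929 0.0727]
[0.5582 0.0468 0.1069] [0.1595 0.2128 0.1874] 21.8167
```

View pics/scene5.png

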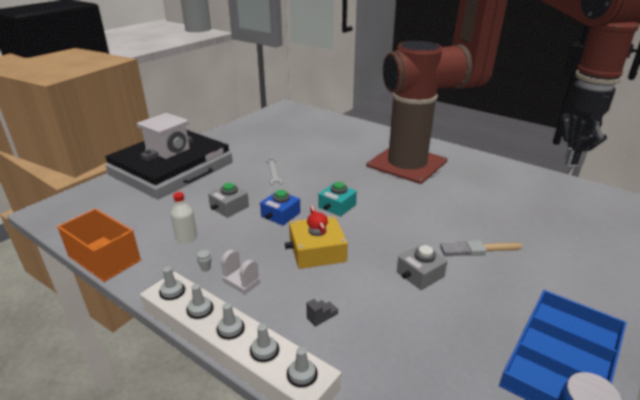

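View pics/top5.png

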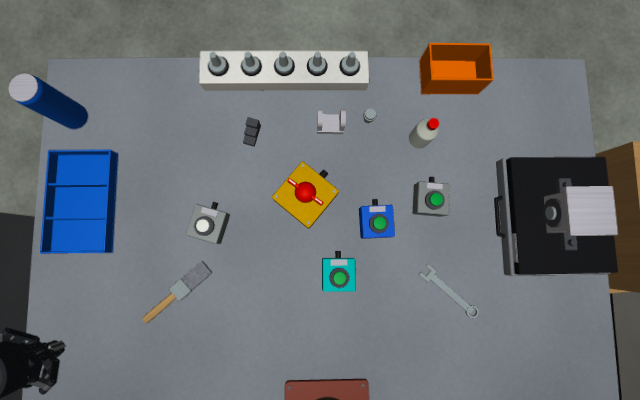

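Both views match the start. The mushroom at (305,192) and the reset button at (204,226) are out, the loose parts haven't moved, and the arm is clear.

```bash
python3 -c "
from plant import *
job_done()"
```

```text
the job is handed in; nothing more can be done
```

The emergency stop test is done and handed in at about 22 s of the 64 s allowed; no verdict is reported.

- **Emergency stop pressed:** I pushed the crown down with the shut fingers to z = 98 mm (fully in) and let go. The pictures then showed the head lower and turned about 32° anticlockwise, so it was latched.
- **Emergency stop released:** I pushed the left wing (as seen from the robot) clockwise along an arc with the sides of the fingers, and the head sprang back out. The wings returned to 53.6° and the crown to about 107 mm, both as at the start.
- **Reset pressed:** I pressed the white button to its hard stop at z = 66 mm. After I let go, its top read about 72.7 mm, as at the start (72.1 mm).
- **Final check:** The arm was clear of everything. In the last top and scene pictures, the loose parts looked unmoved and the start button and its look-alikes untouched.

No check failed. The one disagreement was that the scene camera placed the box about 5 mm off from the top camera; I used the top camera, and the presses fitted it.

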